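Square a display base in the gluing jig and lock it

ROBOT

A 6-joint arm with a two-finger parallel gripper is mounted at the origin on the work surface; the furniture and walls round the work are solid. World frame = base frame: x ahead of the robot, y to its left, z up, the work surface at z = 0. Lengths are in mm, angles in rad, forces in N, time in s.
With the tool pointing down it reaches from about 275 to 825 mm from the base axis. Payload 4.9 kg.
Tool frame: the origin (TCP) lies at the very end of the fingers, on their centre line; the grasp point (between the pads) lies 19 mm behind it; z points along the fingers, y is the line along which they close (so a half turn about z gives the same grasp; the last joint's range is limited). The gripper opens to 85 mm and grips with 20 to 120 N. Pads are 22 mm wide; open, the fingers measure 114 mm over their backs; the gripper's body (76 mm by 85 mm) begins 54 mm behind the grasp point. The pads swing forward as they close: fully open they stand 13 mm farther back than shut.
Start: joints at [1.134, 0.326, -0.193, 1.052, 0, 1.437], TCP at [164.001, 524.997, 201.181] pointing down, gripper open.
Joint ranges: [-2.65, 2.65], [-0.97, 1.79], [-1.3, 1.35], [-1.93, 2.1], [-1.47, 1.37], [-3.14, 3.14]. Speed limits (rad/s): [2.57, 2.57, 3.14, 3.14, 3.14, 3.14].

INTERFACE

Orientations are given as [roll, pitch, yaw] about the fixed x, y, z axes, in that order (R = Rz(yaw) Ry(pitch) Rx(roll)).
In Python, from bench import bot, solve_ik, imaging gives the robot as it stands. Calls block until the motion is done:
- bot.move_ptp(position, orientation): joint-space move of the TCP to a pose.
- bot.movel(position, rot=None, max_speed=150, threshold=None): straight line of the TCP; rot=None keeps the orientation; max_speed is the mean speed in mm/s. With threshold (N) it stops when the force on the tool has changed by that much, and returns True; else False.
- bot.move_j(angles): joint-space move.
- bot.grip(opening, effort=None): opening from 0.0 (shut) to 1.0 (fully open); effort is the grip in N (None keeps the last); returns when the fingers have stopped.
- bot.dwell(seconds).
- solve_ik(position, orientation): joint angles nearest the present ones, or None.
- bot.get_state(): the state.
- imaging.capture(name): name is "scene" or "top"; returns the picture (420x560x3 uint8, blue, green, red); there is no depth.
- imaging.camera_model(name): a dict with "K" (3x3 intrinsics, pixels), "k1" (the pictures are not rectified: a ray, as slopes to the right and down, at radius r is drawn at 1 + k1 r^2 times it, then the intrinsics apply), "position" and "rotation" of the camera in the world. Camera axes: x right, y up, looking along -z (the intrinsics and any distortion apply to the point x, -y, -z); pixel columns grow to the right and rows downward; lengths in mm; the calibration is good to about 2 mm. A picture is of the moment at which its call begins. camera_model takes no time and is no camera call.
A pose or a line that the arm cannot do raises bot.IKError and nothing moves.
- bot.sign_off(): hands the job in, once; it reports no verdict.
The state is a dict: "t": time; "qpos": joint angles; "joint_velocities": joint speeds; "effort": joint torques, N m; "tcp_pos": TCP position; "orientation": TCP orientation; "contact_force": force on the tool from outside, world axes, zero at the start; "wrist_torque": the same for the moment, N m; "opening": opening from 0.0 (shut) to 1.0 (fully open).
Only numpy, scipy, OpenCV 4.12 (cv2) and the standard library are available. Lean on these libraries where they do the work, as an engineer would, in place of code of your own. Each camera call takes 0.05 s, during which the arm holds its last target. There are 200 camera calls.

TASK

Turn the round wooden display base on its spindle (its brass pillars give a fingertip something to push) until its flat edge lies square against the jig's sprung aluminium alignment bar. Only then swing the red cam lever fully over to lock the bar, and let go. Leave the two paint pots and the glue bottle standing where they are.

Things in the scene. Friction and masses are not known exactly. Their poses are not given: they have to be found in the camera images.
- jig: Fixed plywood board, 15 mm thick, x -62 to 118, y -65 to 65 mm. Origin: on the table under the axis of the steel spindle that carries the display base; its washer (36 mm across) and nut above the base reach 35 mm above the table. z up; x points from the spindle to the alignment bar and on to the cam lever. Two guide blocks (top 29 mm above table) stand at x 74, y -29 and +29 mm.
- display_base: Loose round wooden base, 100 mm across, 14 mm thick (top 29 mm above table), turning on the spindle with 0.6 mm play and light friction. One flat edge, 54 mm long, 42 mm from the centre; it starts a quarter to a half turn from the bar, either way. Origin: centre of underside; z up; x points to the flat's middle. Properly set, its x points along the jig's x. Two upright pillars at y +30 and -30 mm.
- flat_mid (a point): Middle of the flat edge of the display base, half-way up its thickness.
- pillar_a (a point): Middle of the upright brass pillar on the +y side of the display base: 8 mm across, 30 mm from the spindle axis, from 29 to 59 mm above the table (this point 44 mm).
- pillar_b (a point): The same for the like pillar on the -y side.
- align_bar (a joint): Slide (m) of the aluminium bar: 70 mm long across the jig, 12 mm thick, 17 to 33 mm above table. 0 = face 42 mm from the spindle axis, where the flat belongs; positive = pushed back along jig x. A 3 to 4 N spring holds it on the base's edge: about 0.008 on the round part, about 0 (to -0.001) with the flat square on it. The spring helps over the last 20 degrees but may stop short.
- bar_face (a point): Middle of the bar's face that touches the base, 22 mm above the table.
- cam_lever (a joint): Turn (rad) of the red lever about its upright pivot: 0 unlocked, 1.88 fully over, locked; grows clockwise from above; starts at 0 to 0.12, stays where left. At 0 the handle points 85 degrees counter-clockwise from the jig's x, at 1.88 23 degrees clockwise from it. From about 1.4 the cam presses the bar on the flat (up to about 12 N at the knob); if the flat is off the bar it binds from about 0.7.
- lever_knob (a point): Middle of the upright round knob at the lever's end, 20 mm across, 75 mm from the pivot, from 28 to 54 mm above the table (this point 41 mm). The handle between pivot and knob is a round bar 10 mm thick, its middle 36.5 mm above the table.
- cam_pivot (a point): Pivot axis of the cam lever, on the board's top, 84 mm from the spindle along the jig's x.
- paint_pot_red: Bystander: small paint pot with red cap, 33 x 33 x 34 mm, upright. Origin: centre of its underside.
- paint_pot_white: Bystander: paint pot with white cap, 38 x 38 x 42 mm, upright. Origin: centre of its underside.
- glue: Bystander: white glue bottle with green cap, 30 x 30 x 61 mm, upright. Origin: centre of its underside.
Mind the look-alikes: they are no part of the job. Leave any purple look-alike of the jig alone.

How it is judged:
By the outcome, as a careful person would: the job done as asked, in the order asked, and still so for the second after the job is handed in, with the robot touching nothing.
It also fails if it takes over 64 s, if anything falls off the work surface, if the arm or the gripper's body presses on something with over 40 N, if the wrist force passes 120 N, or if a joint passes its speed limit or range.

## Working session

There is one attempt and no reset: what is moved stays moved. The work goes in short steps, each a Python script; the robot and the scene stay as the last script left them, time stands still between calls to the robot, and variables do not carry over. Pictures are saved under pics/ and viewed, on a budget of 10 in all, crops included, one or two more only if the job needs it, and the job is handed in when it is done.

```bash
ls; mkdir -p pics; python3 - <<'E'
from bench import bot, imaging
import cv2
for n in("scene","top"):
    im=imaging.capture(n); cv2.imwrite(f"pics/{n}0.png",im); m=imaging.camera_model(n); print(n,m)
a=cv2.imread("pics/scene0.png");b=cv2.imread("pics/top0.png")
print(bot.get_state())
E
```

```text
pics
scene {'K': array([[533.73222258,   0.        , 283.12077561],
       [  0.        , 533.73222258, 205.59993215],
       [  0.        ,   0.        ,   1.        ]]), 'k1': -0.00318405664507673, 'position': array([-433.68255065, -851.98115041,  834.43047258]), 'rotation': array([ 1.00593365, -0.01641151, -0.81197829])}
top {'K': array([[392.1119182 ,   0.        , 280.92729049],
       [  0.        , 392.1119182 , 207.09054348],
       [  0.        ,   0.        ,   1.        ]]), 'k1': 0.007234546303957839, 'position': array([ 364.61615544,   14.03114588, 1251.62278651]), 'rotation': array([ 0.07047183, -0.028243  , -1.58487612])}
{'t': 0.1, 'qpos': array([ 1.13379177e+00,  3.26847787e-01, -1.93514479e-01,  1.05198037e+00,
       -6.75732696e-06,  1.43657440e+00]), 'joint_velocities': array([ 4.63300319e-05, -9.97457276e-04,  2.04585103e-03,  7.20583693e-04,
        6.95515468e-04, -1.82930800e-04]), 'effort': array([ 2.06496588e-03, -4.44238722e+01,  2.63038659e+01,  7.91408296e-03,
        2.17203211e-05,  7.00188366e-06]), 'tcp_pos': array([163.75500341, 524.45472298, 200.48051709]), 'orientation': array([-3.14005935e+00, -2.00228957e-04,  2.83880988e+00]), 'contact_force': array([ 0.16843446,  0.02535623, -0.5102562 ]), 'wrist_torque': array([0.00371956, 0.00675421, 0.01681723]), 'opening': 1.0014970398719971}
```

View pics/top0.png

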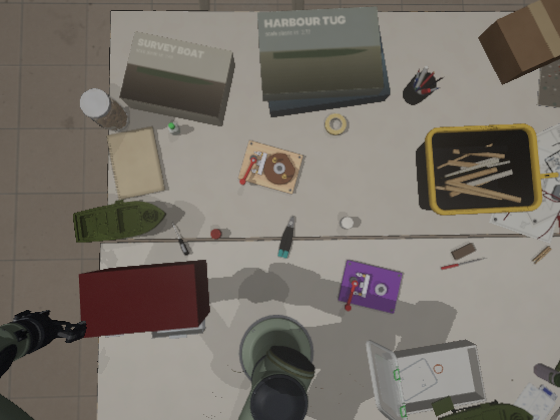

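View pics/scene0.png

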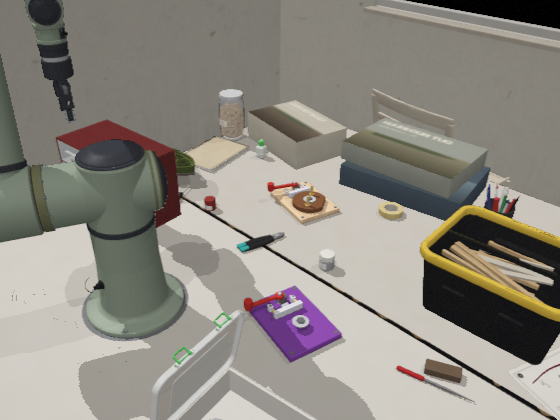

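The top view shows two candidates: a plywood jig with a wooden base at about (272,167), and a purple look-alike at about (370,287) with no wooden base. The plywood one fits the description. I'll confirm it in an enlarged crop.

```bash
cat > h.py <<'E'
import numpy as np, cv2
from scipy.spatial.transform import Rotation as R
from bench import bot, solve_ik, imaging
def cam(n):
    m=imaging.camera_model(n); return m['K'],m['k1'],m['position'],R.from_euler('xyz',m['rotation']).as_matrix()
def ray(n,u,v,z):
    K,k1,p,Rm=cam(n); d=cv2.undistortPoints(np.array([[[u,v]]],float),K,np.array([k1,0,0,0]))[0,0]
    w=Rm@np.array([d[0],-d[1],-1]); return p+w*(z-p[2])/w[2]
def proj(n,P):
    K,k1,p,Rm=cam(n); q=(np.atleast_2d(P)-p)@Rm; s=np.c_[q[:,0],-q[:,1]]/-q[:,2:]
    s=s*(1+k1*(s**2).sum(1,keepdims=True)); return s*[K[0,0],K[1,1]]+K[:2,2]
def crop(n,u,v,w,h,f,name):
    im=imaging.capture(n); c=im[v:v+h,u:u+w]; cv2.imwrite('pics/'+name,cv2.resize(c,None,fx=f,fy=f,interpolation=cv2.INTER_CUBIC))
E
python3 - <<'E'
from h import *
im=imaging.capture("top")[130:205,230:315]; a=cv2.resize(im,None,fx=9,fy=9,interpolation=2)[:600]
cv2.imwrite('pics/c_top.png',cv2.resize(im,None,fx=8,fy=8,interpolation=2))
crop("scene",255,165,95,65,8,'c_sc.png')
E
```

```text
(no output)
```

View pics/c_top.png

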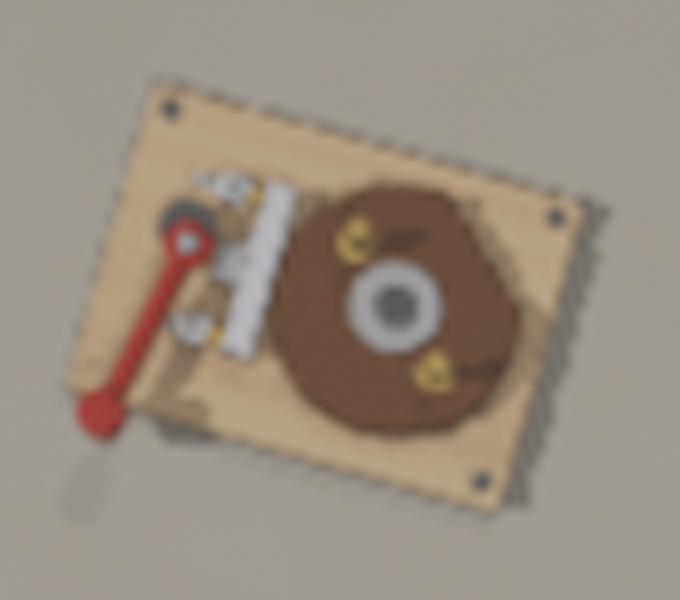

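View pics/c_sc.png

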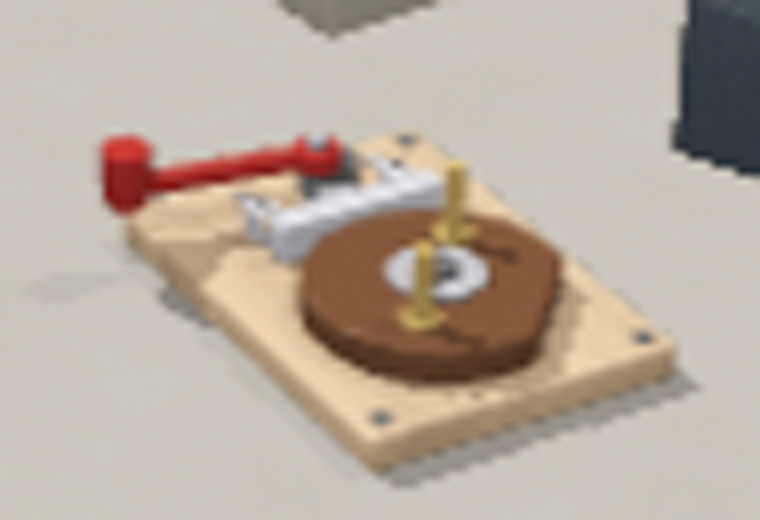

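```bash
cat > fit.py <<'E'
from h import *
from scipy.optimize import least_squares
T=lambda c,o:np.array(o)+(np.array(c,float)+.5)/8-.5
corners=np.array([[118,-65,15],[-62,-65,15],[-62,65,15],[118,65,15]],float)
top={'k':[(155,82),(582,205),(497,512),(70,388)],'n':(397,306),'p':[(352,236),(436,366)],'q':(101,410)}
sc={'k':[(405,133),(676,348),(372,468),(128,228)],'n':(441,268),'p':[(456,164),(425,243)],'q':(125,146)}
def model(p):
    x,y,t,b,l=p[:5]; rz=lambda a:np.array([[np.cos(a),-np.sin(a),0],[np.sin(a),np.cos(a),0],[0,0,1]])
    d=rz(b)@np.array([0,30,0]); k=np.array([84,0,54])+75*np.array([np.cos(1.484-l),np.sin(1.484-l),0])
    L=np.vstack([corners,[0,0,35],d+[0,0,59],-d+[0,0,59],k]); return L@rz(t).T+[x,y,0]
def res(p):
    r=[]
    for n,o,D,off in(('top',(230,130),top,p[5:7]),('scene',(255,165),sc,p[7:9])):
        obs=T(D['k']+[D['n']]+D['p']+[D['q']],o); m=proj(n,model(p))+off
        r.append((m-obs).ravel())
    return np.r_[tuple(r)+(np.array(p[5:])*.7,)]
if __name__=='__main__':
    c=ray('top',*T(top['n'],(230,130)),35); print(c, ray('scene',*T(sc['n'],(255,165)),35))
    s=least_squares(res,[c[0],c[1],1.3,-2.3,.05,0,0,0,0]); print(s.x.round(3),np.degrees(s.x[2:5]),s.cost); print(s.fun[:32].reshape(2,8,2).round(1).tolist())
    for n,u,v in(('top',216,234),('top',347,223),('top',173,128)): print(ray(n,u,v,35))
E
python3 fit.py
```

```text
[573.46523227 -17.82933381  35.        ] [573.96523284 -19.5751061   35.        ]
[ 5.72981e+02 -1.80840e+01  1.28800e+00 -2.31700e+00  1.16000e-01
 -2.69000e-01  3.30000e-02  1.70000e-01  3.21000e-01] [  73.79924541 -132.76220815    6.66332394] 9.050476690581784
[[[-0.3, -0.1], [0.6, -0.3], [0.6, 0.3], [-0.8, 0.6], [-0.2, 0.2], [0.5, -0.6], [0.3, -0.4], [-0.5, 0.3]], [[0.9, -0.1], [0.8, 0.4], [0.1, -2.2], [-1.2, -1.7], [-0.4, 0.3], [-0.2, 0.9], [0.0, 1.5], [-0.1, 0.7]]]
[369.33446634 179.77133349  35.        ]
[ 397.83989239 -226.85991664   35.        ]
[702.2054372  312.80206591  35.        ]
```

```bash
cat > j.py <<'E'
from h import *
J=np.array([573.,-18.1]); TH=np.radians(73.8)
u=lambda a:np.array([np.cos(a),np.sin(a)])
def pose(c,r,a,z): # tool x radial about c at world angle a
    return [*(np.array(c)+r*u(a)),z],[np.pi,0,a]
PV=J+84*u(TH)
def pillar(b,r=32,z=36): return pose(J,r,TH+np.radians(b)+np.pi/2,z)
def knob(l,r=75,z=36): return pose(PV,r,TH+np.radians(85)-l,z)
def F(): s=bot.get_state(); return s['contact_force'].round(1),s['tcp_pos'].round(1),round(s['t'],1),round(s['opening'],3)
E
python3 - <<'E'
from j import *
b=-132.8
p,o=pillar(b,z=130); bot.move_ptp(p,o); bot.grip(.4)
p,o=pillar(b); print(bot.movel(p,o,100,threshold=8),F())
bot.grip(0,20); print(F())
for b in np.linspace(-132.8,-10,8)[1:]:
    p,o=pillar(b); hit=bot.movel(p,o,25,threshold=30); print(round(b),hit,*F()[:2])
    if hit: break
print(F())
a=imaging.capture('top')[130:205,230:315]; s=imaging.capture('scene')[160:230,255:350]
cv2.imwrite('pics/r1.png',np.hstack([cv2.resize(a,(340*1,300)),cv2.resize(s,(407,300))]))
E
```

```text
False (array([ 0.3,  0.4, -0.8]), array([601.1,  -1.7,  36.7]), 4.3, 0.401)
(array([-0.4, -0.8, -0. ]), array([600.6,  -1.6,  36.2]), 4.7, 0.0)
-115 False [ 0.  -0.5  0.4] [594.3   5.9  36. ]
-98 False [-0.7 -0.6  0.7] [586.2  11.   36.1]
-80 False [-0.3 -0.7 -0.6] [576.9  13.6  36.1]
-63 False [0.6 0.3 1. ] [567.1  13.2  36.1]
-45 False [ 0.4 -0.2  0.1] [558.    9.9  36.1]
-28 False [ 0.1 -0.4 -0.1] [550.2   4.   36.1]
-10 False [-0.7 -0.2  0.5] [544.5  -3.9  36. ]
(array([-0.7, -0.2,  0.5]), array([544.5,  -3.9,  36. ]), 8.5, -0.0)
```

View pics/r1.png

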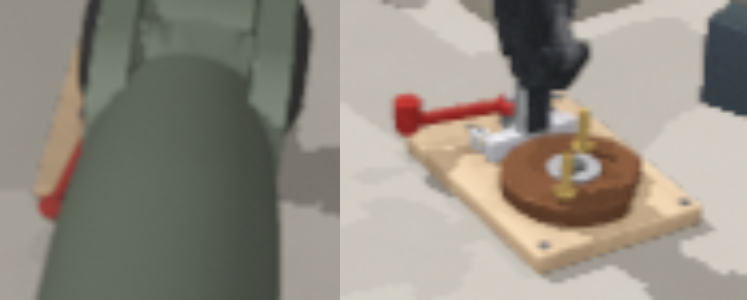

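The grip shut to 0 and the pillars haven't moved, so the grasp missed. The fingertip shows at about (302,190) in the full scene image. I'll check that against the projected TCP.

```bash
python3 - <<'E'
from j import *
print(proj('scene',[[544.5,-3.9,36],[544.5,-3.9,120],[*J,35],[600.6,-1.6,36],[*(J+30*u(TH-np.radians(42.8))),59],[*(J-30*u(TH-np.radians(42.8))),59]]))
im=imaging.capture('scene')[100:240,230:370]; cv2.imwrite('pics/r2.png',cv2.resize(im,(600,600),interpolation=2))
E
```

```text
[[298.75461604 199.55482144]
 [299.72955183 173.7063222 ]
 [309.07828018 197.99662018]
 [311.05583762 192.1068156 ]
 [311.25599102 185.64596576]
 [307.55650255 196.13170777]]
```

View pics/r2.png

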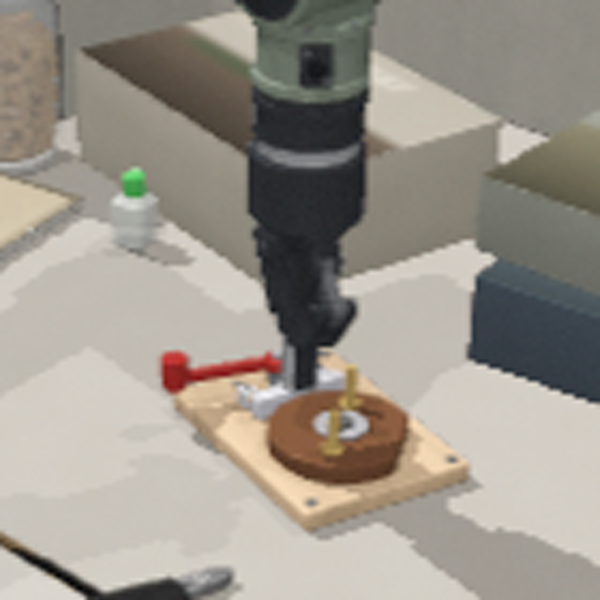

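```bash
python3 - <<'E'
from j import *
for n in('top','scene'): print(n,proj(n,[[163.8,524.5,200.5],[163.8,524.5,230]]))
a=cv2.imread('pics/top0.png')[285:360,25:125]; b=cv2.imread('pics/scene0.png')[70:145,30:130]
cv2.imwrite('pics/r3.png',np.hstack([cv2.resize(x,(400,300),interpolation=2) for x in(a,b)]))
E
```

```text
top [[ 73.76440383 315.26437644]
 [ 67.90885147 317.66992952]]
scene [[ 70.48636504 130.28429367]
 [ 68.40470221 120.53340747]]
```

View pics/r3.png

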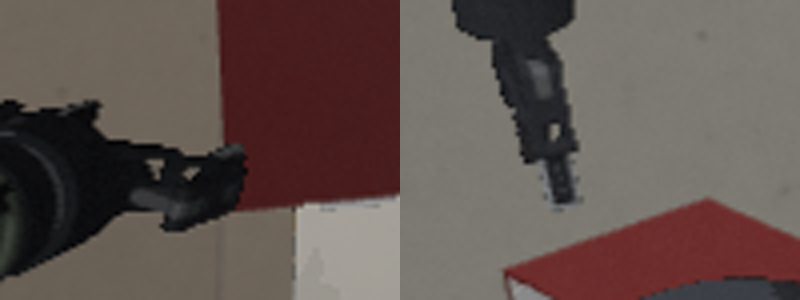

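The fingertip appears 9 px (about 25–30 mm) higher than the reported TCP, and the start picture shows the same trend. I'll do a guarded touch on free table to calibrate it.

```bash
python3 - <<'E'
from j import *
s=bot.get_state()['tcp_pos']; bot.movel([s[0],s[1],110],None,150)
P=[470,-110]; o=[np.pi,0,np.pi/2]
bot.move_ptp([*P,60],o); print(F())
for z in(20,0,-15,-30,-40):
    h=bot.movel([*P,z],o,40,threshold=6); print(z,h,F())
    if h: break
print(bot.get_state()['orientation'],bot.get_state()['qpos'].round(3),proj('scene',[[*P,0],[*P,80]]))
im=imaging.capture('scene')[130:270,250:390]; cv2.imwrite('pics/r4.png',cv2.resize(im,(600,600),interpolation=2))
E
```

```text
(array([0.1, 0.8, 0.3]), array([ 469.9, -109.8,   59.5]), 10.1, 0.003)
20 False (array([ 0.3,  0. , -0. ]), array([ 470.2, -110.1,   20.2]), 11.3, 0.001)
0 False (array([ 0.2, -0.8,  0.2]), array([ 4.699e+02, -1.099e+02, -2.000e-01]), 11.9, -0.0)
-15 False (array([-0.3, -0.4, -0. ]), array([ 469.7, -109.9,  -15.3]), 12.5, 0.002)
-30 True (array([-0.7,  0.7,  5.8]), array([ 470., -110.,  -30.]), 12.9, 0.001)
[3.14152568e+00 4.75808884e-05 1.57077264e+00] [-0.383  0.5   -0.637  0.433 -0.     1.188] [[309.07857447 235.98808104]
 [310.3828804  210.97509553]]
```

View pics/r4.png

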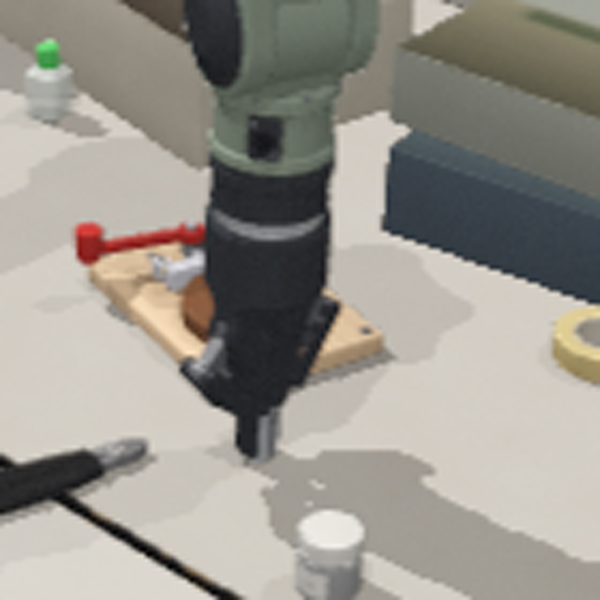

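The lateral position agrees to about 1 px, but the real tip is about 29.5 mm above the reported TCP (contact came at z = -29.5). I'll apply that offset and redo the grasp.

```bash
sed -i 's/,z\],\[np.pi/,z-29.5],[np.pi/' j.py; python3 - <<'E'
from j import *
bot.movel([470,-110,40],None,150)
b=-132.8
p,o=pillar(b,z=90); bot.move_ptp(p,o); bot.grip(.4)
p,o=pillar(b); h=bot.movel(p,o,80,threshold=8); print(h,F())
if not h:
  bot.grip(0,20); print(F())
  if F()[3]>.04:
    for b in np.linspace(-132.8,-10,8)[1:]:
      p,o=pillar(b); hit=bot.movel(p,o,25,threshold=30); print(round(b),hit,*F()[:2])
      if hit: break
print(F())
im=imaging.capture('scene')[140:230,250:350]
cv2.imwrite('pics/r5.png',cv2.resize(im,(660,594),interpolation=2))
E
```

```text
False (array([ 0.6,  0.1, -0.1]), array([600.7,  -1.6,   6.7]), 16.0, 0.402)
(array([-0. ,  0.4,  3.5]), array([601. ,  -1.6,   7.2]), 16.3, 0.08)
-115 False [ 2.6 -2.   3.6] [595.3   5.6   7.2]
-98 False [ 2.7 -0.8  5.2] [587.2  11.    7.2]
-80 False [ 4.1 -0.9  6. ] [577.9  13.7   7.1]
-63 False [ 5.2 -0.2  5.2] [568.4  13.4   7.1]
-45 False [5.1 0.9 5. ] [559.5  10.2   7.2]
-28 False [4.7 1.6 4.6] [552.    4.4   7.2]
-10 False [5.8 0.5 4.8] [546.6  -3.6   7.2]
(array([5.8, 0.5, 4.8]), array([546.6,  -3.6,   7.2]), 20.1, 0.082)
```

View pics/r5.png

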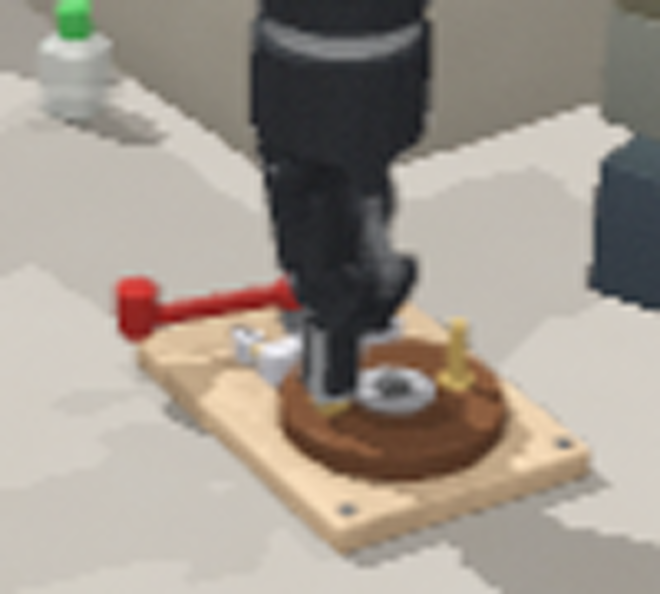

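```bash
cat > scan.py <<'E'
from j import *
import sys
for b in map(float,sys.argv[1:]):
    p,o=pillar(b,30.5); bot.movel(p,o,15); bot.dwell(.1)
    f=np.mean([bot.get_state()['contact_force'] for _ in range(1)],0); s=bot.get_state(); a=TH+np.radians(b)+np.pi/2
    d=s['tcp_pos'][:2]-J; print(b,'Ft %.2f Fr %.2f Mz %.3f ang %.2f r %.1f t %.1f'%(f[:2]@[-np.sin(a),np.cos(a)],f[:2]@u(a),s['wrist_torque'][2],np.degrees(np.arctan2(d[1],d[0])-TH)-90,np.hypot(*d),s['t']))
E
python3 scan.py -8 -6 -4 -2 0 2 4 6 8
```

```text
-8.0 Ft -3.35 Fr -1.94 Mz 0.077 ang -10.73 r 29.9 t 20.5
-6.0 Ft -3.66 Fr -2.47 Mz 0.082 ang -8.90 r 29.8 t 20.9
-4.0 Ft -3.87 Fr -2.71 Mz 0.077 ang -6.84 r 29.8 t 21.2
-2.0 Ft -3.89 Fr -2.69 Mz 0.033 ang -4.81 r 29.7 t 21.6
0.0 Ft -4.07 Fr -2.81 Mz -0.041 ang -3.55 r 29.7 t 21.9
2.0 Ft -5.28 Fr -3.78 Mz 0.013 ang -2.60 r 29.6 t 22.3
4.0 Ft -6.57 Fr -3.96 Mz -0.025 ang -0.97 r 29.5 t 22.6
6.0 Ft -6.85 Fr -3.09 Mz 0.014 ang 0.92 r 29.5 t 23.0
8.0 Ft -6.83 Fr -3.30 Mz -0.005 ang 2.88 r 29.4 t 23.3
```

```bash
python3 scan.py 5 3 1 -1 -3 -5 -7
```

```text
5.0 Ft -3.03 Fr -2.65 Mz 0.056 ang 2.57 r 29.5 t 23.7
3.0 Ft -2.29 Fr -2.28 Mz 0.106 ang 1.44 r 29.6 t 24.0
1.0 Ft -2.32 Fr -2.57 Mz 0.119 ang -0.37 r 29.8 t 24.4
-1.0 Ft -0.11 Fr -2.76 Mz 0.033 ang -1.57 r 30.0 t 24.7
-3.0 Ft 0.36 Fr -2.65 Mz 0.096 ang -3.09 r 30.2 t 25.1
-5.0 Ft 1.59 Fr -1.57 Mz 0.068 ang -4.17 r 30.2 t 25.4
-7.0 Ft 1.67 Fr -2.54 Mz 0.071 ang -4.84 r 30.2 t 25.8
```

```bash
python3 scan.py -3 0 2; python3 - <<'E'
from j import *
bot.grip(.3); s=bot.get_state()['tcp_pos']; bot.movel([s[0],s[1],70],None,100)
p,o=knob(.116,z=110); bot.move_ptp(p,o); print(F())
a=imaging.capture('top')[135:205,235:315]; s=imaging.capture('scene')[160:230,255:345]
cv2.imwrite('pics/r6.png',np.hstack([cv2.resize(a,(400,350),interpolation=2),cv2.resize(s,(400,350),interpolation=2)]))
E
```

```text
-3.0 Ft -1.34 Fr -1.99 Mz -0.053 ang -3.90 r 30.1 t 26.2
0.0 Ft -2.50 Fr -2.85 Mz -0.055 ang -2.11 r 29.9 t 26.5
2.0 Ft -3.90 Fr -2.77 Mz -0.124 ang -0.48 r 29.7 t 26.9
(array([ 0.5, -0.4, -0.2]), array([529.4,  98.3,  79.7]), 28.5, 0.299)
```

View pics/r6.png

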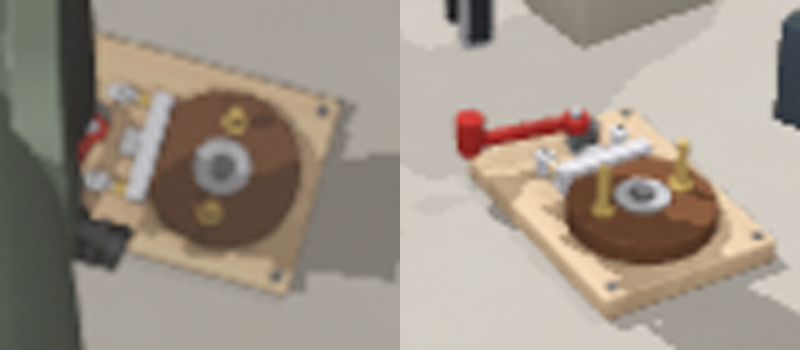

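The top crop shows the bar centre about 47 mm from the spindle (48 expected when square, 56 when not). The pillar line is at 15.2° and the bar at 13.8° in the image, so it's within about 1.5°. I'll check numerically with sub-pixel centroids.

```bash
cat > meas.py <<'E'
from j import *
im=np.mean([imaging.capture('top').astype(float) for _ in range(4)],0)
def cen(P,w,rad):
    u0=proj('top',[P])[0]; y,x=np.mgrid[:420,:560]; m=np.hypot(x-u0[0],y-u0[1])<rad; W=w*m; s=W.sum(); return np.array([(W*x).sum(),(W*y).sum()])/s,round(s,1)
B,G,Rr=im[...,0],im[...,1],im[...,2]
brass=np.clip(G-B-42*0-np.where(G>90,25,999),0,None)
pa=[cen([*(J+s*30*u(TH+np.pi/2-.03)),57],brass,4) for s in(1,-1)]
print(pa)
A=[ray('top',*p[0],57) for p in pa]; d=A[0]-A[1]; print('len',np.hypot(*d[:2]),'pillar b',np.degrees(np.arctan2(d[1],d[0])-TH)-90,'mid',((A[0]+A[1])/2)[:2])
# bar: bright grey pixels near bar
white=np.clip(im.min(2)-135,0,60)
pts=[]
for s in np.arange(-22,23,4.):   # along bar; intensity profile along jig x at z=33
    xs=np.arange(30,62,.5); P=np.array([[*(J+x*u(TH)+s*u(TH+np.pi/2)),33] for x in xs]); q=proj('top',P).astype(np.float32)
    v=cv2.remap(im.min(2).astype(np.float32),q[:,:1],q[:,1:],cv2.INTER_CUBIC).ravel()
    k=np.argmax(np.diff(v[:36])); e=np.interp((v[:40].min()+v.max())/2,v[k-3:k+5],xs[k-3:k+5]); pts.append((s,e))
pts=np.array(pts); c=np.polyfit(pts[:,0],pts[:,1],1); print('bar face x %.1f, tilt(deg ccw) %.2f'%(c[1],-np.degrees(np.arctan(c[0])))); print(pts[:,1].round(1))
E
python3 meas.py
```

```text
[(array([276.50257069, 176.91002571]), np.float64(194.5)), (array([281.54943754, 158.61989343]), np.float64(422.2))]
len 58.95749661335619 pillar b 0.13885232587016105 mid [569.89155028 -16.77302576]
bar face x 42.3, tilt(deg ccw) -0.50
[42.  41.7 42.7 42.  42.2 42.7 42.1 42.4 42.5 41.8 42.5 42.6]
```

Base is within about 0.6° of the bar and the bar face is at 42.3 mm, so it's square. Now the lever.

```bash
python3 - <<'E'
from j import *
bot.grip(.55)
p,o=knob(.116,z=37); h=bot.movel(p,o,80,threshold=8); print(h,F())
if not h:
  bot.grip(0,40); print(F())
  if F()[3]>.15:
    for l in np.linspace(.116,1.9,9)[1:]:
      p,o=knob(l,z=37); hit=bot.movel(p,o,35,threshold=28); f,q,t,g=F(); d=q[:2]-PV
      print(round(l,2),hit,f,g,'l=%.3f r=%.1f'%(TH+np.radians(85)-np.arctan2(d[1],d[0]),np.hypot(*d)),t)
      if hit: break
im=imaging.capture('scene')[150:225,255:355]
cv2.imwrite('pics/r7.png',cv2.resize(im,(640,480),interpolation=2))
E
```

```text
False (array([-0. , -0. ,  0.1]), array([530.6,  97.6,   8. ]), 30.2, 0.552)
(array([-0.5,  0.8,  3.9]), array([530.6,  97.7,   8.1]), 30.6, 0.212)
0.34 False [-1.9  2.4  5.5] 0.209 l=0.347 r=75.4 31.2
0.56 False [-1.5  3.6  5.9] 0.213 l=0.570 r=76.1 31.8
0.78 False [-2.4  4.1  6.3] 0.212 l=0.793 r=76.7 32.4
1.01 False [-1.8  6.2  5.1] 0.211 l=1.013 r=77.4 33.1
1.23 False [-1.   6.7  4.9] 0.206 l=1.234 r=77.9 33.7
1.45 False [0.8 8.  3.3] 0.21 l=1.453 r=78.3 34.3
1.68 False [1.  7.1 2.3] 0.211 l=1.674 r=78.5 34.9
1.9 False [2.3 8.4 1.9] 0.205 l=1.890 r=78.7 35.6
```

View pics/r7.png

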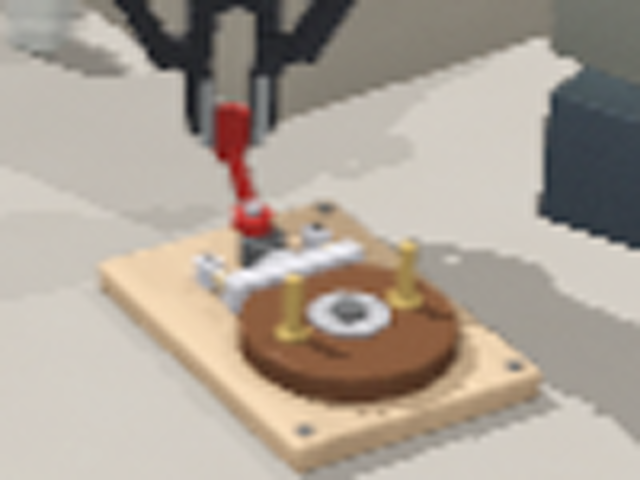

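The grip on the knob held and the lever is nearly over. I'll push on in small steps until I feel the end stop.

```bash
python3 - <<'E'
from j import *
f0=None
for l in np.arange(1.92,2.15,.03):
    p,o=knob(l,r=78.5,z=37); o=[np.pi,0,knob(min(l,1.92))[1][2]]; bot.movel(p,o,15); f,q,t,g=F(); d=q[:2]-PV; a=np.arctan2(d[1],d[0])
    ft=f[:2]@np.array([-np.sin(a),np.cos(a)]); print('cmd %.2f l %.3f Ft %.1f Fr %.1f t %.1f'%(l,TH+np.radians(85)-a,ft,f[:2]@u(a),t))
    if ft>24: break
p,o=knob(2.5,r=78.5)
E
```

```text
cmd 1.92 l 1.889 Ft 7.1 Fr -0.5 t 36.0
cmd 1.95 l 1.890 Ft 12.7 Fr -0.1 t 36.3
cmd 1.98 l 1.890 Ft 15.8 Fr 0.6 t 36.6
cmd 2.01 l 1.891 Ft 21.1 Fr 1.1 t 36.9
cmd 2.04 l 1.891 Ft 25.7 Fr 1.7 t 37.2
```

Hard stop at about 1.89 rad. I'll release, retreat clear and take a last look.

```bash
python3 - <<'E'
from j import *
bot.grip(.6); s=bot.get_state()['tcp_pos']; bot.movel([s[0],s[1],90],None,100)
bot.move_ptp([330,260,200],[np.pi,0,2.0]); print(F())
a=imaging.capture('top'); s=imaging.capture('scene'); cv2.imwrite('pics/t_end.png',a)
A=a[135:205,235:315]; S=s[155:225,255:345]
cv2.imwrite('pics/r8.png',np.vstack([np.hstack([cv2.resize(A,(400,350),interpolation=2),cv2.resize(S,(400,350),interpolation=2)]),np.hstack([a[100:350,100:500],s[120:370,130:530]])]))
E
python3 meas.py
```

```text
(array([0. , 0.2, 0.1]), array([330.9, 260. , 199.9]), 40.0, 0.603)
[(array([276.17565872, 177.01944793]), np.float64(398.5)), (array([281.58153388, 158.62546538]), np.float64(335.8))]
len 59.57023074559253 pillar b -0.8018888258824006 mid [569.7180852 -16.3181639]
bar face x 42.4, tilt(deg ccw) -0.63
[42.1 41.7 42.8 42.  42.3 42.8 42.2 42.5 42.6 41.9 42.7 42.7]
```

View pics/r8.png

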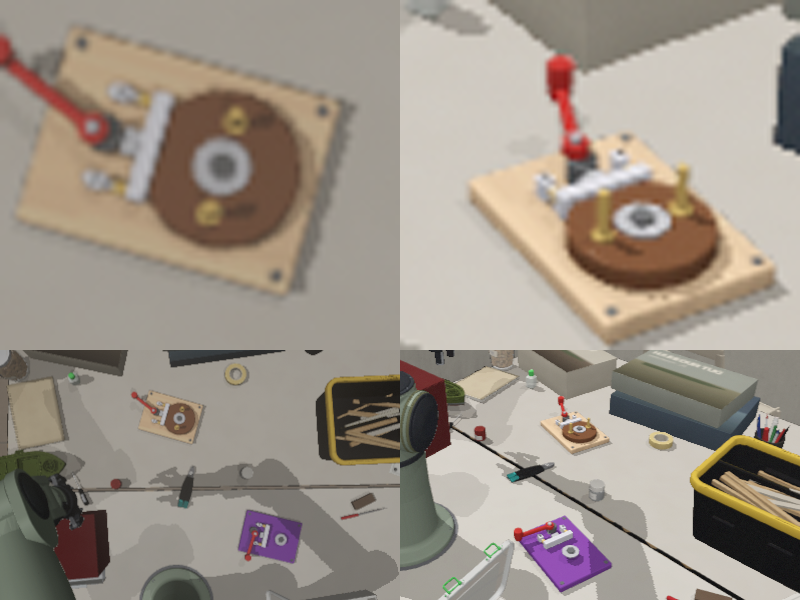

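```bash
python3 -c "
from bench import bot
bot.sign_off()"
```

```text
the job is handed in; nothing more can be done
```

The display base is square against the alignment bar, the red lever is fully over, and the job is handed in at about 40 s on the robot clock. I gripped a brass pillar and turned the base about 133° counter-clockwise. I found square from the change in pushing force, and only then moved the lever.

**Last checks**
- **Base:** in the final top view it measured -0.8° and the bar -0.6°, so they agree to within about 0.2°. The method is good to roughly 1°. The bar face sits about 42.4 mm from the spindle, against 42 expected.
- **Lever:** it met a hard stop at about 1.89 rad (fully over is 1.88) with up to 26 N, and was still fully over after I let go.
- **Surroundings:** the two pots and the glue bottle are still standing, and the purple look-alike was not touched. The arm ended clear of everything.

**What disagreed**
- **First grasp:** it closed on air. A touch on the bare table showed the real fingertip about 29.5 mm above the reported position. I corrected for that, and the second grasp held.
- **Before locking:** the base read about 0.6° off the bar, within the measuring error.
- **Lever arc:** the knob ran up to 3.7 mm outside the arc I had estimated from the images, with only light forces.

I viewed 11 pictures, one over the budget.

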